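# Close the open inlet of the fume extractor with its screw plug

## Task

Close the open inlet on top of the fume extractor with the yellow screw plug: set the plug squarely on the inlet, turn it backward (anticlockwise from above) until you feel it drop into the thread start, then screw it forward until it is fully home on the seal. Do not let it go in crooked or force it, leave the other things on the bench where they are, and let go when done.

Things in the scene. Friction and masses are not known exactly. Their poses are not given: they have to be found in the camera images.
- plug_mid (a point): The loose plug, yellow plastic, about 0.12 kg, upright on the bench; point on its axis half-way up, 25.7 mm above its foot. z is its axis (up), x runs along its handle: a bar 44 mm long, 14 mm thick, 30 mm tall, on a round flange 61 mm across and 6 mm thick. The bar's top is 51.5 mm above the foot, the flange's top 21.5 mm.
- plug_seat (a point): Centre of the flange's underside, 15.5 mm above the plug's foot, 10.2 mm below plug_mid; same axes. Below it the threaded shank: core 38.4 mm across, chamfered to 33 mm at the foot, with two ridges 2.4 mm thick and 44.4 mm across. They begin on opposite sides 3.1 mm above the foot; each is 130 degrees long.
- plug: The plug as a whole (see plug_mid); origin at the centre of its foot.
- port (a point): Centre of the rim of the open inlet on top of the light grey fume extractor. z up. The inlet is a fixed black round neck, 60 mm across, bore 48 mm, 22 mm deep, rim 212 mm above the bench. With the plug level in it, the flange's underside is 4.4 to 10.4 mm above the rim while the plug's ridges rest on top of the neck's thread.
- thread_start (a point): On the inlet's axis, 2 mm below the rim, where the inside thread begins: right-hand, two starts on opposite sides at an angle that differs each time and is not measured; pitch 6 mm, lead 12 mm a turn, 1.6 mm axial play, 0.8 mm clearance a side round the plug's core. Turned backward, the plug rides up to 10.4 mm (flange underside above rim), then drops 6 mm to 4.4.
- seal_top (a point): Centre of the top of the red rubber sealing ring, 51 to 57 mm across, 2.5 mm proud of the rim, yielding 5 N per mm. From the drop, 150 degrees forward bring the plug home (seal squeezed, underside about 1 mm above the rim); at 180 flange and rim meet hard: the turning torque, till then under 0.3 N m, jumps past 0.5 within a few degrees, and more is forcing it. Let go, the thread holds by friction.
- extractor: The fixed fume extractor with neck, seal and suction arm: 240 mm deep, 300 mm wide, 190 mm tall; origin under its centre at bench height, x toward its back, y to the left as seen from its front. The open inlet's axis is at x = -45 mm, y = 70 mm.
- other_inlet (a point): The inlet in use, on top of the extractor, 182 mm from the open one. It carries a fixed suction arm, 40 mm thick, that rises 0.2 m above the extractor and leans away from the open inlet, with a clear hood.
- solder_reel_mid (a point): Bystander: black reel of solder, 62 mm across, 50 mm tall; its centre.
- tip_cleaner_mid (a point): Bystander: dark pot of brass wool for cleaning tips, 72 mm across, 47 mm tall; point on its axis 21 mm up.
- keypad_mid (a point): Bystander: black keypad board lying flat, 74 x 110 mm, 11 mm tall; point at its middle, 4 mm up.
Things that resemble listed ones, but are neither listed nor needed, are in the scene too. Of the things that look like the plug, take the one that is farthest from the robot's base at the start.

How it is judged:
By the outcome, as a careful person would: the job done as asked, in the order asked, and still so for the second after the job is handed in, with the robot touching nothing.
It also fails if it takes over 64 s, if anything falls off the work surface, if the arm or the gripper's body presses on something with over 40 N, if the wrist force passes 120 N, or if a joint passes its speed limit or range.

## Robot

A 6-joint arm with a two-finger parallel gripper is mounted at the origin on the work surface. World frame = base frame: x ahead of the robot, y to its left, z up, the work surface at z = 0. Lengths are in m, angles in rad, forces in N, time in s.
With the tool pointing down it reaches from about 0.4 to 0.825 m from the base axis. Payload 7 kg.
Tool frame: the origin (TCP) lies at the very end of the fingers, on their centre line; the grasp point (between the pads) lies 19 mm behind it; x points along the fingers, y is the direction in which the jaws open and shut, and the axes are right-handed (so a half turn about x gives the same grasp; the last joint's range is limited). The gripper opens to 88 mm and grips with 3 to 60 N. Pads are 19 mm wide; open, the fingers measure 130 mm over their backs; the gripper's body (78 mm by 193 mm) begins 47 mm behind the grasp point.
Start: joints at [1.438, 0.359, 0.012, 0, -1.224, -0.288], TCP at [0.276, 0.616, 0.227] pointing down, gripper open.
Joint ranges: [-3.07, 3.07], [-1.43, 2.12], [-1.02, 1.25], [-3.03, 1.67], [-3.05, -0], [-3.03, 3.03]. Speed limits (rad/s): [2.39, 2.39, 3.01, 3.14, 3.14, 3.14].

## Interface

Orientations are given as [roll, pitch, yaw] about the fixed x, y, z axes, in that order (R = Rz(yaw) Ry(pitch) Rx(roll)).
In Python, from station import arm, cams gives the robot as it stands. The module is installed in compiled form; this text tells all that it offers.
- The arm moves only by the tool carry_out, never from a script. Its argument "deltas" is a list of rows, each a list of 6 numbers: the shift along the tool's x, y, z in units of 0.04 m (1.0 is 0.04 m), then the turn, a rotation vector about the tool's x, y, z in units of 4 degrees (1.0 is 4 degrees). In form: [[tx, ty, tz, ax, ay, az], ...]. A call has 1 to 5 rows; each row shifts and turns the pose as measured when the row begins, along the tool's axes as they then stand; what a row does not reach is not made up. A row lasts 1/10 s, in which the tool goes at most 50 mm and 8.59 degrees, less where a joint would pass 70% of its speed; a pose out of reach is approached as far as the arm can. A call with a number of a shift or a turn outside -1 to 1 is refused whole. A call with a gripper value outside its range is refused whole. "hand" is the closure, from 0 (fully open) to 1 (shut), set as the call begins (left out, the last holds). The fingers move at their own pace and stop on an object; "newtons" is the grip in N (left out, the last holds). Time passes only in rows, so rows that do not move let the fingers close. It gives the time, the measured TCP pose, the force and the opening at its end, in the units of the state.
- arm.get_state(): the state, without advancing time (a new reading comes with each control period).
- cams.grab_frame(name): name is "scene" or "top"; returns a dict with "pixels" (480x640x3 uint8, red, green, blue), "fx", "fy", "cx", "cy" (pixels), "T" (4x4, takes a point from camera to world coordinates). Camera axes: x right, y up, looking along -z (the intrinsics and any distortion apply to the point x, -y, -z); pixel columns grow to the right and rows downward; lengths in m; the calibration is good to about 2 mm. A picture is of the moment at which its call begins. There is no depth.
- arm.job_done(): hands the job in, once; it reports no verdict.
The state is a dict: "t": time; "q": joint angles; "qd": joint speeds; "joint_efforts": joint torques, N m; "eef_pos": TCP position; "ee_rot": TCP orientation; "force": force on the tool from outside, world axes, zero at the start; "moment": the same for the moment, N m; "width": finger opening in m.
Only numpy, scipy, OpenCV 4.12 (cv2) and the standard library are available. Lean on these libraries where they do the work, as an engineer would, in place of code of your own. Each camera call takes 0.05 s, during which the arm holds its last target.

## Working session

There is one attempt and no reset: what is moved stays moved. The work goes in short steps, Python scripts to look and compute and a tool call to move; the robot and the scene stay as the last step left them, time stands still between calls to the robot, and variables do not carry over. Pictures are saved under pics/ and viewed, and the job is handed in when it is done.

Besides the shell and the picture viewer there is one more tool, called after "Call:" as a command line: name --pt "numbers of a row" for each row, then --argument value for the rest. carry_out: Moves the arm, as the interface text tells. Shifts and turns lie within -1 to 1; 1 stands for 0.04 m of shift or 4 degrees of turn. Its arguments: {"type":"object","properties":{"deltas":{"type":"array","items":{"type":"array","items":{"type":"number","minimum":-1,"maximum":1}}},"hand":{"type":"number"},"newtons":{"type":"number"}},"required":["deltas"]}

```bash
mkdir -p pics; python3 - <<'E'
from station import arm,cams
import cv2,numpy as np
print(arm.get_state())
for n in("scene","top"):
    f=cams.grab_frame(n); cv2.imwrite(f"pics/{n}0.png",f["pixels"][:,:,::-1]); np.savez(f"pics/{n}0.npz",**f)
    print(n,{k:f[k] for k in f if k!="pixels"})
E
```

```text
{'t': 0.0, 'q': array([ 1.43809670e+00,  3.59395141e-01,  1.10679977e-02, -3.37263557e-04,
       -1.22409571e+00, -2.88125613e-01]), 'qd': array([-0.0005102 ,  0.00014394, -0.00117926,  0.00051678, -0.00170798,
        0.00109976]), 'joint_efforts': array([ 7.74443815e-04, -5.82715023e+01,  2.93069440e+01,  6.99770004e+00,
        7.04184640e-03, -1.57168733e-04]), 'eef_pos': array([0.2755613 , 0.61566218, 0.22562365]), 'ee_rot': array([ 1.66643763,  1.56913918, -1.89609512]), 'force': array([-0.08867293,  0.16317079, -0.42940058]), 'moment': array([-0.00379795, -0.00509693,  0.00312851]), 'width': 0.08778783642428865}
scene {'fx': 477.4405411682772, 'fy': 477.4405411682772, 'cx': 322.8310034240179, 'cy': 232.6841819017324, 'T': array([[ 0.88007   , -0.35348373,  0.31705843,  0.83338501],
       [ 0.47469317,  0.67176117, -0.56868561, -0.49391625],
       [-0.01196643,  0.65098862,  0.75899316,  0.9369294 ],
       [ 0.        ,  0.        ,  0.        ,  1.        ]])}
top {'fx': 461.63159400806387, 'fy': 461.63159400806387, 'cx': 325.5053005180133, 'cy': 241.30416289833946, 'T': array([[-0.03085357,  0.97288112, -0.22923872,  0.28280086],
       [-0.9995227 , -0.02967367,  0.00859318,  0.12292409],
       [ 0.00155779,  0.22939444,  0.9733323 ,  1.14844669],
       [ 0.        ,  0.        ,  0.        ,  1.        ]])}
```

View pics/scene0.png

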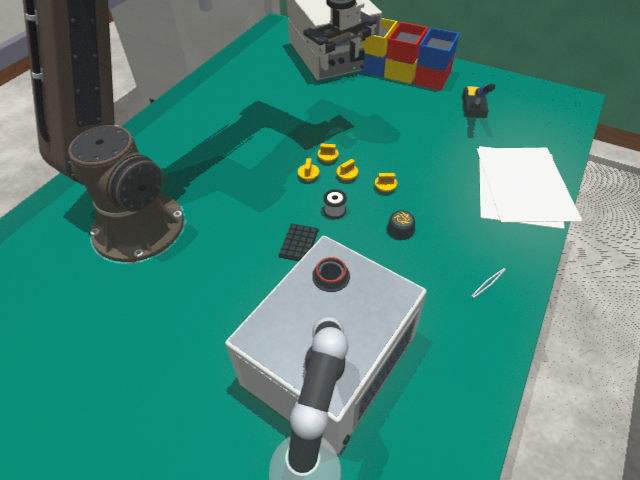

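View pics/top0.png

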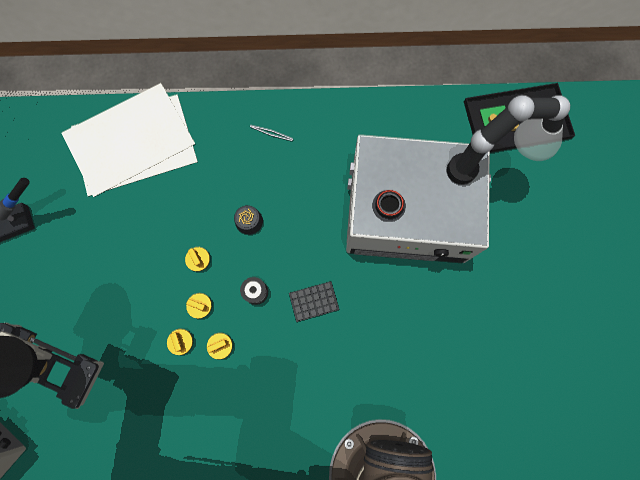

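Candidates for the plug are four yellow ones. In the top view they are at (197,259), (199,306), (179,342) and (219,346), and in the scene view at (386,182), (347,171), (328,153) and (308,170). I'll measure them and compare their distances from the base.

```bash
cat > h.py <<'E'
import numpy as np,cv2
def ray(f,u,v):
    T=np.array(f["T"]);d=np.array([(u-f["cx"])/f["fx"],-(v-f["cy"])/f["fy"],-1.0]);return T[:3,3],T[:3,:3]@d
def onz(f,u,v,z):
    o,d=ray(f,u,v);return o+d*(z-o[2])/d[2]
def proj(f,p):
    T=np.array(f["T"]);c=T[:3,:3].T@(np.array(p)-T[:3,3]);return np.array([f["cx"]-f["fx"]*c[0]/c[2],f["cy"]+f["fy"]*c[1]/c[2]])
def tri(fa,a,fb,b):
    o1,d1=ray(fa,*a);o2,d2=ray(fb,*b);d1=d1/np.linalg.norm(d1);d2=d2/np.linalg.norm(d2)
    s=np.linalg.lstsq(np.c_[d1,-d2],o2-o1,rcond=None)[0];p,q=o1+d1*s[0],o2+d2*s[1];return (p+q)/2,np.linalg.norm(p-q)
def yellow(f):
    h=cv2.cvtColor(f["pixels"],cv2.COLOR_RGB2HSV);return cv2.inRange(h,(18,140,60),(35,255,255))
def red(f):
    h=cv2.cvtColor(f["pixels"],cv2.COLOR_RGB2HSV);return cv2.inRange(h,(0,110,60),(10,255,255))|cv2.inRange(h,(170,110,60),(180,255,255))
E
python3 - <<'E'
from h import *
for n in("top","scene"):
    f=dict(np.load(f"pics/{n}0.npz"))
    for nm,m in(("y",yellow(f)),("r",red(f))):
        c,_=cv2.findContours(m,cv2.RETR_EXTERNAL,cv2.CHAIN_APPROX_NONE)
        for k in c:
            a=cv2.contourArea(k)
            if a>60:
                (x,y),ax,an=cv2.fitEllipse(k)
                p=onz(f,x,y,.0215 if nm=="y" else .2145)
                print(n,nm,int(a),np.round([x,y,*ax,an],1),p.round(4),np.hypot(*p[:2]).round(3))
    im=f["pixels"][:,:,::-1]
    s=im[235:365,155:255] if n=="top" else im[135:205,285:410]
    cv2.imwrite(f"pics/crop_{n}.png",cv2.resize(s,None,fx=6,fy=6,interpolation=cv2.INTER_CUBIC)[:600] if n=="scene" else cv2.resize(s,None,fx=4.6,fy=4.6,interpolation=cv2.INTER_CUBIC))
E
```

```text
top y 490 [219.1 345.7  24.3  25.8  30. ] [0.3007 0.374  0.0215] 0.48
top y 490 [179.3 341.7  24.1  26.   43. ] [0.313  0.4691 0.0215] 0.564
top y 459 [198.5 305.4  23.7  24.8  41.9] [0.3978 0.4261 0.0215] 0.583
top y 434 [196.9 258.6  23.1  24.1  75.4] [0.5138 0.4337 0.0215] 0.672
top r 511 [389.8 202.4  24.8  26.4 111.6] [ 0.5833 -0.0243  0.2145] 0.584
scene y 301 [385.8 181.5  18.7  21.2  83.1] [0.5168 0.4379 0.0215] 0.677
scene y 283 [347.2 170.   18.2  21.   53.7] [0.401  0.431  0.0215] 0.589
scene y 270 [308.  170.2  19.2  20.4   9.8] [0.3024 0.3787 0.0215] 0.485
scene y 266 [327.5 152.2  18.2  19.3  91.2] [0.3144 0.4741 0.0215] 0.569
scene y 527 [400.4  69.9  23.2  35.2  94. ] [0.3328 0.9921 0.0215] 1.046
scene y 541 [378.4  38.8  23.4  43.3  33. ] [0.1726 1.1608 0.0215] 1.174
scene r 554 [330.8 269.3  23.9  29.6  90.1] [ 0.5875 -0.025   0.2145] 0.588
scene r 590 [433.4  72.9  29.2  41.7  48.7] [0.5259 0.7061 0.2145] 0.88
scene r 1139 [405.5  41.9  34.2  45.8  33. ] [0.3923 0.8317 0.2145] 0.92
```

View pics/crop_top.png

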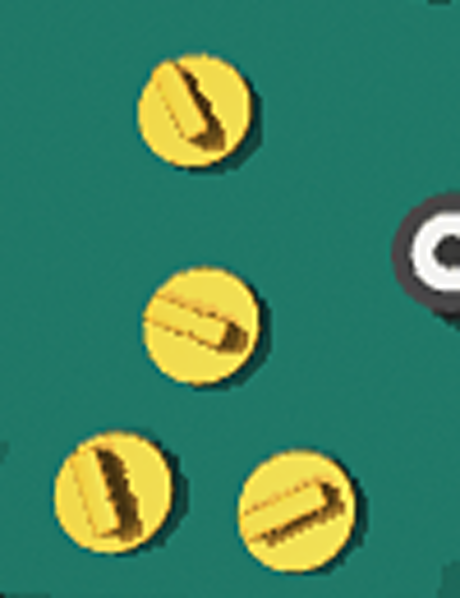

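View pics/crop_scene.png

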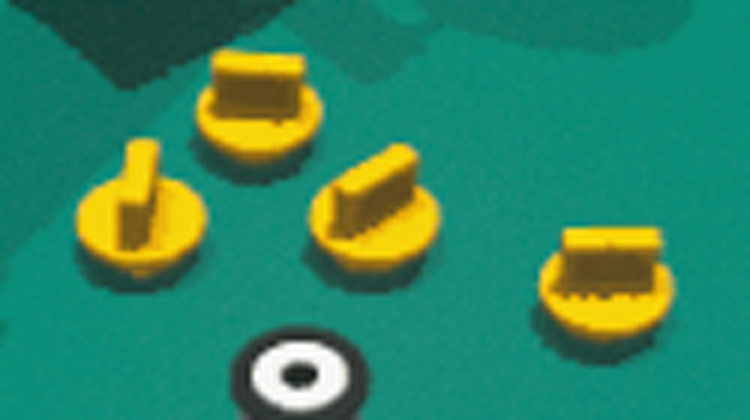

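The farthest plug is the one at top (197,259) / scene (386,182), 0.67 m out against 0.58 m for the next. The crop shows it standing alone, with its bar running from upper left to lower right in the top view. Next I'll triangulate the bar's top ends and the red seal.

```bash
python3 - <<'E'
from h import *
t=dict(np.load("pics/top0.npz"));s=dict(np.load("pics/scene0.npz"))
for n,f,(x0,y0,x1,y1),k in(("t",t,(180,240,215,275),20),("s",s,(368,162,404,202),15),("tp",t,(365,180,415,228),12),("sp",s,(305,250,357,298),12)):
    im=f["pixels"][y0:y1,x0:x1,::-1]
    cv2.imwrite(f"pics/z_{n}.png",cv2.resize(im,None,fx=k,fy=k,interpolation=cv2.INTER_CUBIC))
# ring centre: tri
print(tri(t,(389.8,202.4),s,(330.8,269.3)))
# bar ends
e=lambda u,v,k,x0,y0:((u+.5)/k-.5+x0,(v+.5)/k-.5+y0)
a=tri(t,e(165,70,4.6,155,235),s,e(661,239,6,285,135));b=tri(t,e(198,136,4.6,155,235),s,e(565,239,6,285,135))
print(a,b,(a[0]+b[0])/2,np.degrees(np.arctan2(*(a[0]-b[0])[[1,0]])),np.linalg.norm(a[0]-b[0]))
E
python3 - <<'E'
import cv2,numpy as np
a=[cv2.imread(f"pics/z_{n}.png") for n in("t","s","tp","sp")]
a=[cv2.resize(i,None,fx=.57,fy=.57) if 0 else i for i in a]
cv2.imwrite("pics/zz.png",np.vstack([np.hstack([cv2.resize(a[0],(390,300*1)),cv2.resize(a[1],(390,300))])]))
E
```

```text
(array([ 0.58551929, -0.0239436 ,  0.21121467]), np.float64(0.00274216585286713))
(array([0.53386542, 0.44535047, 0.047598  ]), np.float64(0.007387366096007646)) (array([0.49639296, 0.42558918, 0.04842139]), np.float64(0.004608986842761883)) [0.51512919 0.43546983 0.04800969] 27.805162444690108 0.04237182911577223
```

View pics/z_t.png

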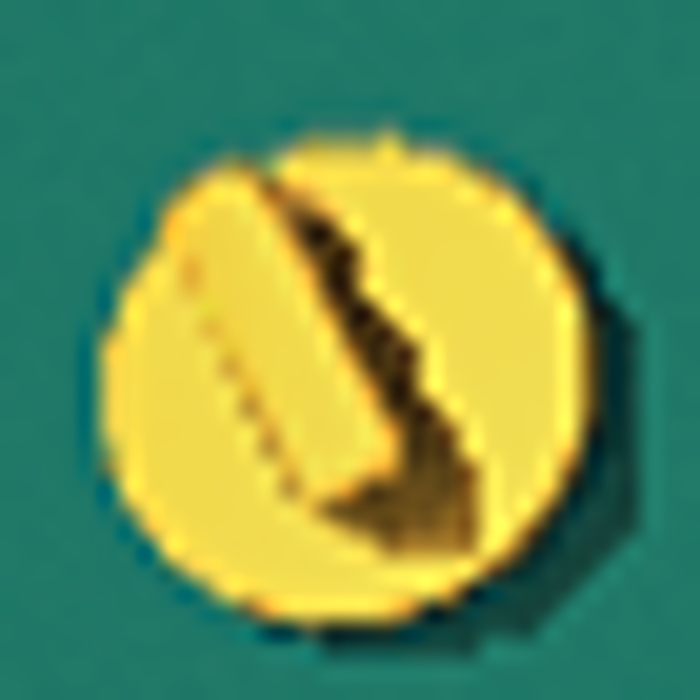

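View pics/z_s.png

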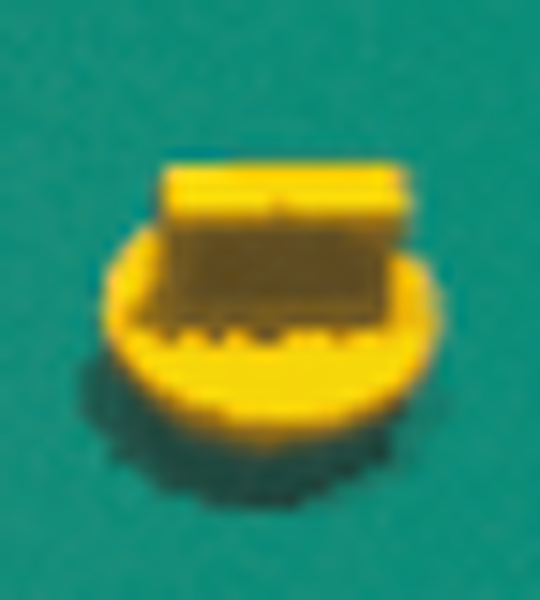

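View pics/z_tp.png

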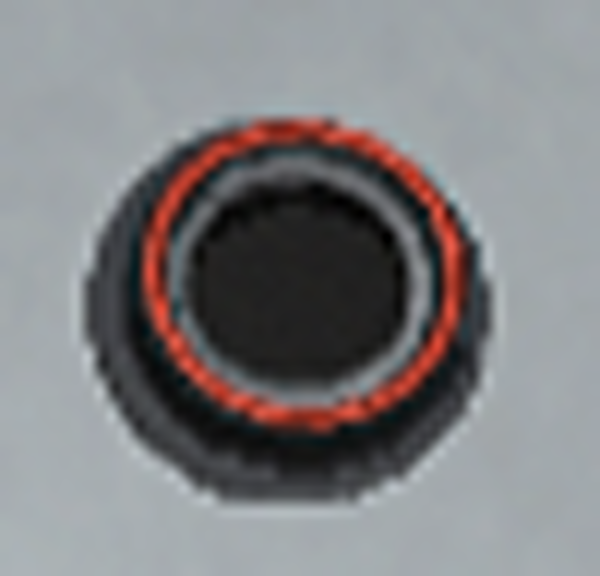

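View pics/z_sp.png

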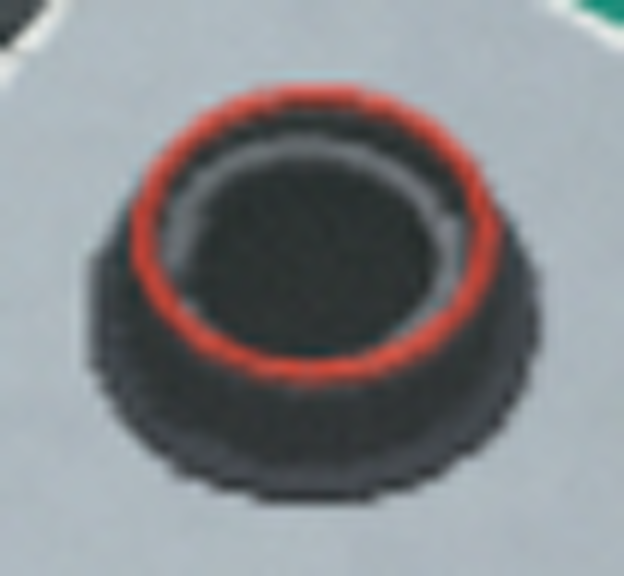

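```bash
python3 - <<'E'
from h import *
t=dict(np.load("pics/top0.npz"));s=dict(np.load("pics/scene0.npz"))
e=lambda u,v,k,x0,y0:((u+.5)/k-.5+x0,(v+.5)/k-.5+y0)
A=e(202,190,20,180,240),e(410,191,15,368,162);B=e(358,472,20,180,240),e(163,191,15,368,162)
for a in(A,B):
    print(tri(t,a[0],s,a[1]),onz(t,*a[0],.0515),onz(s,*a[1],.0515))
a=tri(t,A[0],s,A[1])[0];b=tri(t,B[0],s,B[1])[0]
print((a+b)/2,np.degrees(np.arctan2(*(a-b)[[1,0]])))
for f,x in((t,0),(s,1)):
    d=onz(f,*A[x],.0515)-onz(f,*B[x],.0515);print(np.degrees(np.arctan2(d[1],d[0])),np.linalg.norm(d),(onz(f,*A[x],.0515)+onz(f,*B[x],.0515))/2)
print("flange top",onz(t,*e(346,379,20,180,240),.0205))
print("flange scene",onz(s,*e(271,312,15,368,162),.0205))
# ring from mask top/scene via min ellipse
from scipy.spatial.transform import Rotation as R
from station import arm
S=arm.get_state();print(R.from_euler("xyz",S["ee_rot"]).as_matrix().round(3))
E
```

```text
(array([0.53484079, 0.44660768, 0.04807053]), np.float64(0.005045368639287821)) [0.53195074 0.44395436 0.0515    ] [0.53762263 0.44526956 0.0515    ]
(array([0.49723728, 0.42453975, 0.05086166]), np.float64(0.001499448082984849)) [0.4964977  0.42387279 0.0515    ] [0.49796303 0.42454405 0.0515    ]
[0.51603904 0.43557372 0.04946609] 30.406899570285546
29.52840682832253 0.0407453989779087 [0.51422422 0.43391357 0.0515    ]
27.59089242182857 0.04474852091433153 [0.51779283 0.4349068  0.0515    ]
flange top [0.51435215 0.43425349 0.0205    ]
flange scene [0.5173173  0.43578998 0.0205    ]
[[-0.    -0.409 -0.913]
 [-0.001 -0.913  0.409]
 [-1.     0.002 -0.   ]]
```

Call:
carry_out --pt "0 0.2 -0.9 1 0 0" --pt "0 0.13 -0.9 1 0 0" --pt "0 0.07 -0.9 1 0 0" --pt "0 0.0 -0.9 1 0 0" --pt "0 -0.06 -0.9 1 0 0" --hand 0

```text
t: 0.6
eef_pos: [0.4213, 0.5064, 0.2226]
ee_rot: [1.86, 1.565, -2.056]
force: [-0.0, 0.4, 0.3]
width: 0.0875
```

```bash
cat >> h.py <<'E'
from scipy.spatial.transform import Rotation as Rt
def st(target=None,yaw=None):
    from station import arm
    S=arm.get_state();M=Rt.from_euler("xyz",S["ee_rot"]).as_matrix()
    ya=np.degrees(np.arctan2(M[1,1],M[0,1]))
    print("t %.2f pos %s yaw(y) %.2f tilt %s q1,q6 %s F %s M %s w %.4f"%(S["t"],S["eef_pos"].round(4),ya,M[:2,0].round(4),np.degrees(S["q"][[0,5]]).round(1),S["force"].round(2),S["moment"].round(3),S["width"]))
    if target is not None: print("tool delta units",(M.T@(np.array(target)-S["eef_pos"])/.04).round(3))
    if yaw is not None: print("ax units",round(-((yaw-ya+180)%360-180)/4,2))
    # rotvec to make x straight down, in tool units of 4deg
    r=np.cross(M[:,0],[0,0,-1]);print("level units",(np.degrees(M.T@r)/4).round(3))
    return S,M
E
python3 -c "
from h import *
st([.5158,.4347,.1],118.5)"
```

```text
t 0.60 pos [0.4213 0.5064 0.2226] yaw(y) -134.38 tilt [-0.0028 -0.0054] q1,q6 [ 67.1 -21.5] F [-0.01  0.39  0.27] M [ 0.103 -0.056  0.019] w 0.0875
tool delta units [ 3.068 -0.388 -2.937]
ax units 26.78
level units [ 0.    -0.025 -0.083]
```

Call:
carry_out --pt "0.3 -0.08 -0.59 1 0 0" --pt "0.3 -0.12 -0.58 1 0 0" --pt "0.3 -0.16 -0.57 1 0 0" --pt "0.3 -0.2 -0.56 1 0 0" --pt "0.3 -0.24 -0.55 1 0 0"

```text
t: 1.1
eef_pos: [0.5211, 0.4296, 0.1609]
ee_rot: [2.17, 1.565, -2.112]
force: [0.8, 1.0, 0.1]
width: 0.0878
```

Call:
carry_out --pt "0 0 0 1 0 0" --pt "0 0 0 1 0 0" --pt "0 0 0 1 0 0" --pt "0 0 0 1 0 0" --pt "0 0 0 1 0 0"

```text
t: 1.6
eef_pos: [0.5222, 0.4239, 0.1546]
ee_rot: [2.43, 1.555, -2.223]
force: [0.1, 0.1, -0.1]
width: 0.0878
```

Call:
carry_out --pt "0 0 0 1 0 0" --pt "0 0 0 1 0 0" --pt "0 0 0 1 0 0" --pt "0 0 0 1 0 0" --pt "0 0 0 1 0 0"

```text
t: 2.1
eef_pos: [0.5212, 0.4225, 0.1516]
ee_rot: [2.766, 1.55, -2.252]
force: [0.5, -0.1, 1.4]
width: 0.0877
```

Call:
carry_out --pt "0 0 0 1 0 0" --pt "0 0 0 1 0 0" --pt "0 0 0 1 0 0" --pt "0 0 0 1 0 0" --pt "0 0 0 1 0 0"

```text
t: 2.6
eef_pos: [0.52, 0.4214, 0.1488]
ee_rot: [3.111, 1.545, -2.271]
force: [-0.5, 0.0, 0.3]
width: 0.0872
```

```bash
python3 -c "
from h import *
st([.5158,.4347,.1],118.5)"
```

```text
t 2.60 pos [0.52   0.4214 0.1488] yaw(y) 141.63 tilt [-0.0169 -0.02  ] q1,q6 [ 55.6 -93.9] F [-0.47  0.05  0.29] M [ 0.147 -0.15  -0.03 ] w 0.0872
tool delta units [1.214 0.287 0.228]
ax units 5.78
level units [-0.    -0.375 -0.012]
```

Call:
carry_out --pt "0.1 0.06 0.05 1 -0.1 0" --pt "0.1 0.06 0.05 1 -0.1 0" --pt "0.1 0.06 0.05 1 -0.1 0" --pt "0.1 0.06 0.05 1 -0.1 0" --pt "0.1 0.06 0.05 1 -0.1 0" --hand 0.5

```text
t: 3.1
eef_pos: [0.5182, 0.4361, 0.1261]
ee_rot: [-0.37, 1.563, 0.166]
force: [0.7, -0.2, 0.8]
width: 0.0528
```

```bash
python3 -c "
from h import *
st([.5158,.4347,.06],118.5)"
```

```text
t 3.10 pos [0.5182 0.4361 0.1261] yaw(y) 120.72 tilt [0.0076 0.0013] q1,q6 [  56.7 -116.2] F [ 0.73 -0.18  0.81] M [ 0.08  -0.145 -0.016] w 0.0528
tool delta units [ 1.651  0.005 -0.082]
ax units 0.56
level units [0.    0.103 0.04 ]
```

Call:
carry_out --pt "0.5 0 -0.06 0.5 0.1 0.04" --pt "0.5 0 0 0.1 0 0" --pt "0.3 0 0 0 0 0" --pt "0 0 0 0 0 0"

```text
t: 3.5
eef_pos: [0.5154, 0.4345, 0.0708]
ee_rot: [-2.845, 1.569, -2.355]
force: [0.2, 0.4, 0.1]
width: 0.0436
```

```bash
python3 - <<'E'
from h import *
from station import cams
st([.5158,.4347,.0255],118.5)
t=cams.grab_frame("top");s=cams.grab_frame("scene")
a=cv2.resize(t["pixels"][215:300,155:240,::-1],(400,400),interpolation=cv2.INTER_CUBIC)
b=cv2.resize(s["pixels"][130:210,345:425,::-1],(400,400),interpolation=cv2.INTER_CUBIC)
cv2.imwrite("pics/pre.png",np.hstack([a,b]))
E
```

```text
t 3.50 pos [0.5154 0.4345 0.0708] yaw(y) 118.10 tilt [-0.0014 -0.0014] q1,q6 [  56.7 -118.5] F [0.18 0.45 0.1 ] M [ 0.108 -0.1   -0.01 ] w 0.0436
tool delta units [1.132 0.    0.014]
ax units -0.1
level units [-0.    -0.028  0.008]
```

View pics/pre.png

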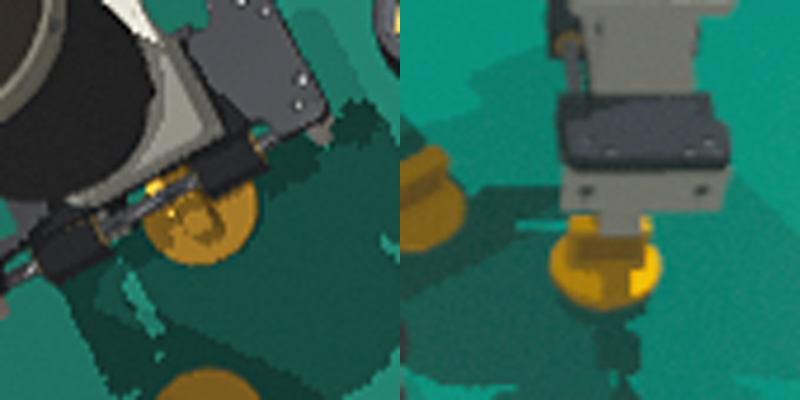

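The fingers straddle the bar, and in the scene view (right half, about (620,240)) they are centred along it. Descending.

Call:
carry_out --pt "0.5 0 0.01 0 0 0" --pt "0.45 0 0 -0.05 0 0" --pt "0.1 0 0 0 0 0" --pt "0 0 0 0 0 0"

```text
t: 4.0
eef_pos: [0.5192, 0.4384, 0.0351]
ee_rot: [0.326, 1.562, 0.822]
force: [-0.3, -0.1, -0.1]
width: 0.0438
```

```bash
python3 -c "
from h import *
st([.5158,.4347,.026],118.5)"
```

```text
t 4.00 pos [0.5192 0.4384 0.0351] yaw(y) 118.42 tilt [0.0059 0.0063] q1,q6 [  56.6 -118.3] F [-0.34 -0.14 -0.1 ] M [ 0.026 -0.108  0.025] w 0.0438
tool delta units [ 0.226 -0.042 -0.119]
ax units -0.02
level units [ 0.     0.117 -0.039]
```

Call:
carry_out --pt "0.15 -0.04 -0.12 0 0.12 -0.04" --pt "0.05 0 0 0 0 0" --pt "0 0 0 0 0 0"

```text
t: 4.3
eef_pos: [0.5165, 0.4356, 0.0295]
ee_rot: [0.397, 1.568, 0.893]
force: [0.2, -0.2, 1.0]
width: 0.0437
```

```bash
python3 -c "
from h import *
st([.5158,.4347,.026],118.5)"
```

```text
t 4.30 pos [0.5165 0.4356 0.0295] yaw(y) 118.45 tilt [0.0017 0.0021] q1,q6 [  56.6 -118.2] F [ 0.2  -0.15  1.04] M [ 0.101 -0.11  -0.044] w 0.0437
tool delta units [ 0.086 -0.013 -0.026]
ax units -0.01
level units [-0.     0.036 -0.015]
```

Call:
carry_out --pt "0.07 0 -0.02 0 0.03 0" --pt "0 0 0 0 0 0"

```text
t: 4.5
eef_pos: [0.5159, 0.4356, 0.0273]
ee_rot: [0.858, 1.569, 1.355]
force: [0.1, -0.2, -1.0]
width: 0.0438
```

Call:
carry_out --pt "0 0 0 0 0 0" --pt "0 0 0 0 0 0" --pt "0 0 0 0 0 0" --pt "0 0 0 0 0 0" --pt "0 0 0 0 0 0" --hand 1 --newtons 50

```text
t: 5.0
eef_pos: [0.5161, 0.4357, 0.0276]
ee_rot: [0.78, 1.568, 1.277]
force: [0.0, -0.0, -1.5]
width: 0.0141
```

```bash
python3 -c "
from h import *
st([.5158,.4347,.026],118.5)"
```

```text
t 5.00 pos [0.5161 0.4357 0.0276] yaw(y) 118.45 tilt [0.0007 0.0022] q1,q6 [  56.6 -118.2] F [ 0.03 -0.04 -1.53] M [ 0.121 -0.142  0.039] w 0.0141
tool delta units [ 0.039 -0.018 -0.017]
ax units -0.01
level units [ 0.     0.024 -0.024]
```

Call:
carry_out --pt "-0.5 0 0 0 0 0" --pt "-1 0 0 0 0 0" --pt "-1 0 0 0 0 0" --pt "-1 0 0 0 0 0" --pt "-1 0 0 0 0 0"

```text
t: 5.5
eef_pos: [0.5125, 0.4314, 0.2035]
ee_rot: [-2.855, 1.555, -2.36]
force: [0.3, 0.3, -1.8]
width: 0.0138
```

Call:
carry_out --pt "-1 0 0 0 0 0" --pt "-1 0 0 0 0 0" --pt "-0.5 0 0 0 0 0" --pt "-0.1 0 0 0 0 0"

```text
t: 5.9
eef_pos: [0.514, 0.4328, 0.3176]
ee_rot: [-2.992, 1.562, -2.497]
force: [-0.1, -0.2, -3.1]
width: 0.0136
```

```bash
python3 -c "
from h import *
st([.5855,-.0245,.3],80)"
```

```text
t 5.90 pos [0.514  0.4328 0.3176] yaw(y) 118.36 tilt [-0.0068 -0.0051] q1,q6 [  56.6 -118.2] F [-0.09 -0.19 -3.07] M [ 0.127 -0.189  0.017] w 0.0136
tool delta units [  0.486 -10.91   -3.854]
ax units 9.59
level units [ 0.    -0.121  0.018]
```

Call:
carry_out --pt "0 -0.91 -0.32 0.8 -0.1 0" --pt "0 -0.93 -0.27 0.8 0 0" --pt "0 -0.94 -0.22 0.8 0 0" --pt "0 -0.95 -0.16 0.8 0 0" --pt "0 -0.96 -0.11 0.8 0 0"

```text
t: 6.4
eef_pos: [0.5412, 0.24, 0.3098]
ee_rot: [-2.764, 1.561, -2.552]
force: [0.9, -0.0, -1.2]
width: 0.0133
```

```bash
python3 -c "
from h import *
st([.5855,-.0245,.3],80)"
```

```text
t 6.40 pos [0.5412 0.24   0.3098] yaw(y) 102.15 tilt [-0.0081 -0.0054] q1,q6 [  42.8 -120.6] F [ 0.88 -0.02 -1.23] M [ 0.108 -0.301 -0.031] w 0.0133
tool delta units [ 0.273 -6.697 -0.307]
ax units 5.54
level units [ 0.    -0.13   0.052]
```

Call:
carry_out --pt "0 -0.95 -0.04 0.8 -0.1 0.05" --pt "0 -0.95 0.0 0.8 0 0" --pt "0 -0.95 0.06 0.8 0 0" --pt "0 -0.95 0.12 0.8 0 0" --pt "0 -0.95 0.17 0.8 0 0"

```text
t: 6.9
eef_pos: [0.5681, 0.0431, 0.3017]
ee_rot: [-2.793, 1.558, -2.871]
force: [0.2, -1.2, -2.3]
width: 0.0135
```

```bash
python3 -c "
from h import *
st([.5855,-.0245,.3],80)"
```

```text
t 6.90 pos [0.5681 0.0431 0.3017] yaw(y) 85.50 tilt [-0.0121 -0.0034] q1,q6 [  23.9 -118.4] F [ 0.17 -1.25 -2.32] M [ 0.064 -0.329  0.011] w 0.0135
tool delta units [ 0.042 -1.65   0.567]
ax units 1.37
level units [ 0.    -0.169  0.062]
```

Call:
carry_out --pt "0 -0.75 0.25 0.5 -0.15 0.05" --pt "0 -0.6 0.2 0.5 0 0" --pt "0 -0.1 0.05 0.2 0 0" --pt "0 0 0 0 0 0"

```text
t: 7.3
eef_pos: [0.5797, -0.0238, 0.2949]
ee_rot: [-2.789, 1.56, -2.962]
force: [0.8, 0.2, -1.6]
width: 0.0136
```

```bash
python3 -c "
from h import *
st([.5855,-.0245,.27],80)"
```

```text
t 7.30 pos [ 0.5797 -0.0238  0.2949] yaw(y) 80.04 tilt [-0.0103 -0.0019] q1,q6 [  16.9 -116.8] F [ 0.79  0.19 -1.62] M [ 0.072 -0.221 -0.021] w 0.0136
tool delta units [0.621 0.01  0.153]
ax units 0.01
level units [ 0.    -0.141  0.052]
```

Call:
carry_out --pt "0.4 0.01 0.15 0 -0.14 0.05" --pt "0.3 0 0 0 0 0" --pt "0 0 0 0 0 0"

```text
t: 7.6
eef_pos: [0.5843, -0.0226, 0.2637]
ee_rot: [-3.057, 1.568, 3.055]
force: [-0.4, -0.3, -1.3]
width: 0.0134
```

```bash
python3 - <<'E'
from h import *
from station import cams
st([.5855,-.0245,.25],80)
for n in("top","scene"):
    f=cams.grab_frame(n);np.savez(f"pics/{n}1.npz",**f)
    x0,y0=(340,150) if n=="top" else (280,210)
    cv2.imwrite(f"pics/{n}1z.png",cv2.resize(f["pixels"][y0:y0+100,x0:x0+100,::-1],None,fx=6,fy=6,interpolation=cv2.INTER_CUBIC))
E
```

```text
t 7.60 pos [ 0.5843 -0.0226  0.2637] yaw(y) 80.17 tilt [-0.0029  0.0003] q1,q6 [  16.9 -116.7] F [-0.37 -0.28 -1.26] M [ 0.032 -0.128 -0.06 ] w 0.0134
tool delta units [ 0.342 -0.041  0.038]
ax units 0.04
level units [-0.    -0.042  0.004]
```

View pics/top1z.png

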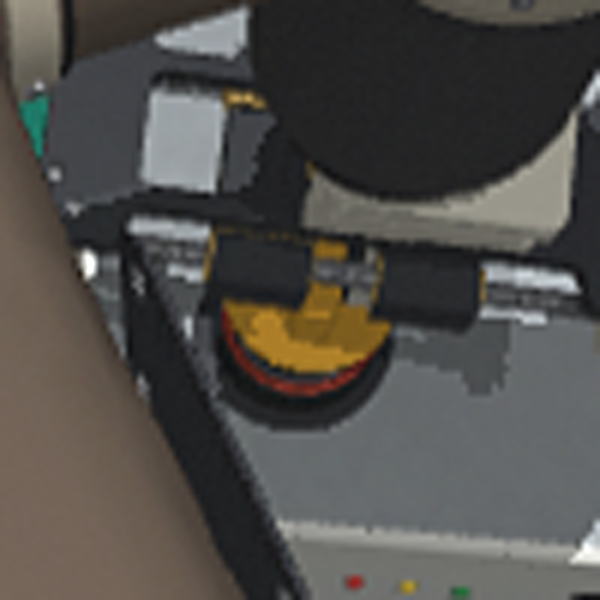

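View pics/scene1z.png

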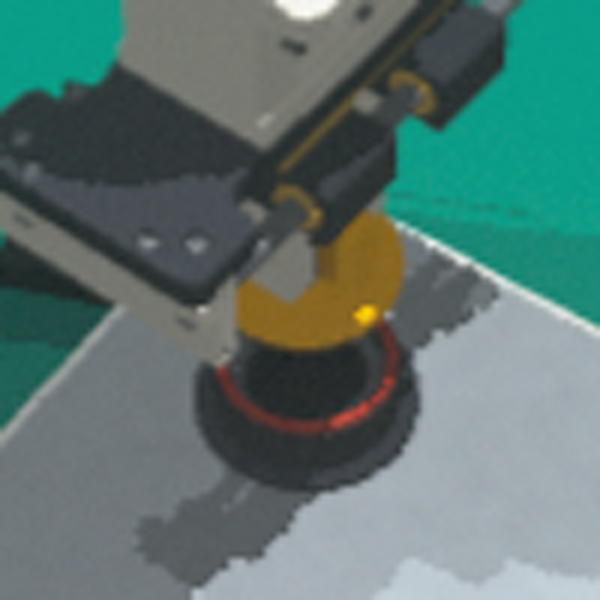

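```bash
cat > fit.py <<'E'
from h import *
from scipy.optimize import least_squares
def arc(f,box,z,r,side,pref="",fill=None):
    h=cv2.cvtColor(f["pixels"],cv2.COLOR_RGB2HSV);m=cv2.inRange(h,(14,130,40),(36,255,255))
    x0,y0,x1,y1=box;mm=np.zeros_like(m);mm[y0:y1,x0:x1]=m[y0:y1,x0:x1]
    P=[]
    cols=np.where(mm.any(0))[0]
    for u in cols:
        v=np.where(mm[:,u])[0].max()+0.5
        P.append((u,v))
    return P
def fitc(f,P,z,r,guess,lossscale=.0008):
    X=np.array([onz(f,u,v,z)[:2] for u,v in P])
    s=least_squares(lambda c:np.hypot(*(X-c).T)-r,guess,loss="soft_l1",f_scale=lossscale)
    return s.x,np.hypot(*(X-s.x).T)-r,X
E
python3 - <<'E'
from fit import *
g=[.5843,-.0226]
for n,box,col in(("top",(376,195,407,215),None),("scene",(315,240,352,272),None)):
    f=dict(np.load(f"pics/{n}1.npz"));P=arc(f,box,0,0,0)
    for z in(.2516,.2576):
        c,r,X=fitc(f,P,z,.0305,g);print(n,z,c.round(4),(r*1e3).round(1))
    print(P)
for n in("top","scene"):
    f=dict(np.load(f"pics/{n}0.npz"))
    m=red(f);c,_=cv2.findContours(m,cv2.RETR_EXTERNAL,cv2.CHAIN_APPROX_NONE)
    for k in c:
        e=cv2.fitEllipse(k) if len(k)>20 else None
        if e and abs(e[0][0]-(389.8 if n=="top" else 330.8))<3:
            X=np.array([onz(f,*p[0],.2145)[:2] for p in k]);(cx,cy),R=cv2.minEnclosingCircle((X*1e3).astype(np.float32));
            s=least_squares(lambda c:np.hypot(*(X-c[:2]).T)-c[2],[.585,-.024,.028]).x
            print(n,"ring",s.round(4))
E
```

```text
top 0.2516 [ 0.5818 -0.0223] [ 0.3 -0.9  0.4  0.  -0.   0.2  0.7 -0.4  0.5 -0.4  0.9  0.3 -0.1 -0.4
 -0.6 -0.7 -0.6 -0.3  0.   0.5  1.1 -0.1 -1.   0.1 -0.4  0.9  0.8 -0.1]
top 0.2576 [ 0.58   -0.0213] [ 0.2 -1.   0.3  0.  -0.   0.2  0.7 -0.4  0.5 -0.3  0.9  0.4 -0.1 -0.4
 -0.6 -0.6 -0.5 -0.3  0.   0.5  1.1 -0.1 -1.   0.  -0.5  0.8  0.8 -0.2]
[(np.int64(377), np.float64(201.5)), (np.int64(378), np.float64(202.5)), (np.int64(379), np.float64(205.5)), (np.int64(380), np.float64(206.5)), (np.int64(381), np.float64(207.5)), (np.int64(382), np.float64(208.5)), (np.int64(383), np.float64(209.5)), (np.int64(384), np.float64(209.5)), (np.int64(385), np.float64(210.5)), (np.int64(386), np.float64(210.5)), (np.int64(387), np.float64(211.5)), (np.int64(388), np.float64(211.5)), (np.int64(389), np.float64(211.5)), (np.int64(390), np.float64(211.5)), (np.int64(391), np.float64(211.5)), (np.int64(392), np.float64(211.5)), (np.int64(393), np.float64(211.5)), (np.int64(394), np.float64(211.5)), (np.int64(395), np.float64(211.5)), (np.int64(396), np.float64(211.5)), (np.int64(397), np.float64(211.5)),
[... 935 characters left out ...]
float64(268.5)), (np.int64(330), np.float64(267.5)), (np.int64(331), np.float64(267.5)), (np.int64(332), np.float64(267.5)), (np.int64(333), np.float64(267.5)), (np.int64(334), np.float64(267.5)), (np.int64(335), np.float64(267.5)), (np.int64(336), np.float64(267.5)), (np.int64(337), np.float64(266.5)), (np.int64(338), np.float64(266.5)), (np.int64(339), np.float64(265.5)), (np.int64(340), np.float64(265.5)), (np.int64(341), np.float64(264.5)), (np.int64(342), np.float64(264.5)), (np.int64(343), np.float64(263.5)), (np.int64(344), np.float64(261.5)), (np.int64(345), np.float64(259.5)), (np.int64(346), np.float64(257.5))]
top ring [ 0.5835 -0.0243  0.0277]
scene ring [ 0.5872 -0.0245  0.0276]
```

Call:
carry_out --pt "0.2 -0.04 0.06 0 -0.04 0" --pt "0.1 0 0 0 0 0" --pt "0 0 0 0 0 0"

```text
t: 8.0
eef_pos: [0.588, -0.0238, 0.254]
ee_rot: [0.165, 1.566, -0.005]
force: [0.0, -0.5, -1.0]
width: 0.0141
```

```bash
python3 -c "
from h import *
st([.5862,-.0248,.238],80)"
```

```text
t 8.00 pos [ 0.588  -0.0238  0.254 ] yaw(y) 80.29 tilt [ 0.0046 -0.    ] q1,q6 [  16.8 -116.5] F [ 0.04 -0.47 -0.96] M [ 0.028 -0.097  0.01 ] w 0.0141
tool delta units [ 0.4   -0.033 -0.042]
ax units 0.07
level units [-0.     0.065 -0.011]
```

Call:
carry_out --pt "0.25 -0.03 -0.04 0 0.06 0" --pt "0.1 0 0 0 0 0" --pt "0 0 0 0 0 0"

```text
t: 8.3
eef_pos: [0.5862, -0.0248, 0.2391]
ee_rot: [1.248, 1.57, 1.079]
force: [0.3, 0.2, -1.3]
width: 0.0139
```

```bash
python3 -c "
from h import *
st([.5862,-.0248,.236],80)"
```

```text
t 8.30 pos [ 0.5862 -0.0248  0.2391] yaw(y) 80.29 tilt [0.0005 0.0009] q1,q6 [  16.6 -116.3] F [ 0.34  0.24 -1.32] M [ 0.012 -0.165 -0.037] w 0.0139
tool delta units [ 0.077 -0.001  0.001]
ax units 0.07
level units [ 0.     0.005 -0.014]
```

Call:
carry_out --pt "0.05 0 0 0 0 0" --pt "0.03 0 0 0 0 0" --pt "0 0 0 0 0 0"

```text
t: 8.6
eef_pos: [0.5862, -0.0249, 0.2357]
ee_rot: [1.115, 1.57, 0.946]
force: [-0.6, -0.3, -1.2]
width: 0.014
```

```bash
python3 -c "
from h import *
st([.5862,-.0248,.232],80)"
```

```text
t 8.60 pos [ 0.5862 -0.0249  0.2357] yaw(y) 80.28 tilt [0.0005 0.0007] q1,q6 [  16.6 -116.3] F [-0.64 -0.25 -1.23] M [ 0.003 -0.162 -0.018] w 0.0140
tool delta units [ 0.092  0.002 -0.001]
ax units 0.07
level units [ 0.     0.006 -0.012]
```

Call:
carry_out --pt "0.04 0 0 0 0 0" --pt "0.03 0 0 0 0 0" --pt "0 0 0 0 0 0"

```text
t: 8.9
eef_pos: [0.5864, -0.0249, 0.2329]
ee_rot: [0.836, 1.569, 0.666]
force: [-0.2, 0.2, -2.2]
width: 0.0136
```

```bash
python3 -c "
from h import *
st([.5862,-.0248,.232],80)"
```

```text
t 8.90 pos [ 0.5864 -0.0249  0.2329] yaw(y) 80.28 tilt [0.0011 0.0009] q1,q6 [  16.6 -116.3] F [-0.19  0.15 -2.17] M [ 0.056 -0.165  0.016] w 0.0136
tool delta units [ 0.024  0.001 -0.006]
ax units 0.07
level units [ 0.     0.014 -0.015]
```

Call:
carry_out --pt "0.04 0 0 0 0 0" --pt "0.02 0 0 0 0 0" --pt "0 0 0 0 0 0"

```text
t: 9.2
eef_pos: [0.5868, -0.0249, 0.2329]
ee_rot: [0.347, 1.567, 0.178]
force: [0.6, 0.7, -1.6]
width: 0.0135
```

```bash
python3 -c "
from h import *
st([.5862,-.0248,.232],80)"
```

```text
t 9.20 pos [ 0.5868 -0.0249  0.2329] yaw(y) 80.32 tilt [0.0035 0.0006] q1,q6 [  16.6 -116.3] F [ 0.65  0.7  -1.63] M [ 0.057 -0.153  0.041] w 0.0135
tool delta units [ 0.022  0.001 -0.016]
ax units 0.08
level units [-0.     0.048 -0.017]
```

Call:
carry_out --pt "0.07 0 -0.015 0 0.05 0"

```text
t: 9.3
eef_pos: [0.5871, -0.025, 0.2323]
ee_rot: [0.372, 1.568, 0.204]
force: [-7.5, 2.1, 24.1]
width: 0.0137
```

```bash
python3 -c "
from h import *
st([.5862,-.0248,.230],80)"
```

```text
t 9.30 pos [ 0.5871 -0.025   0.2323] yaw(y) 80.36 tilt [0.003  0.0006] q1,q6 [  16.6 -116.3] F [-7.5   2.05 24.06] M [1.099 2.63  0.043] w 0.0137
tool delta units [ 0.056  0.002 -0.024]
ax units 0.09
level units [ 0.     0.04  -0.016]
```

Call:
carry_out --pt "0 0 -0.02 0 0.04 -0.02" --pt "0.02 0 0 -0.5 0 0" --pt "0.02 0 0 -1 0 0" --pt "0.02 0 0 -1 0 0"

```text
t: 9.7
eef_pos: [0.5881, -0.0254, 0.2328]
ee_rot: [-0.232, 1.566, -0.22]
force: [-1.6, 1.5, 5.6]
width: 0.0138
```

```bash
python3 -c "
from h import *
st([.5862,-.0248,.230],80)"
```

```text
t 9.70 pos [ 0.5881 -0.0254  0.2328] yaw(y) 90.65 tilt [ 0.0051 -0.0011] q1,q6 [  16.6 -106. ] F [-1.62  1.45  5.58] M [ 0.252  0.381 -0.047] w 0.0138
tool delta units [ 0.07   0.016 -0.049]
ax units 2.66
level units [0.    0.073 0.017]
```

Call:
carry_out --pt "0.02 0.01 -0.04 -1 0.07 0.02" --pt "0.02 0 -0.01 -1 0.02 0" --pt "0.02 0 -0.01 -1 0.02 0"

```text
t: 10.0
eef_pos: [0.5885, -0.0253, 0.2332]
ee_rot: [-0.392, 1.567, -0.162]
force: [0.3, -1.7, 4.2]
width: 0.0138
```

```bash
python3 -c "
from h import *
st([.5865,-.0248,.230],80)"
```

```text
t 10.00 pos [ 0.5885 -0.0253  0.2332] yaw(y) 103.19 tilt [ 0.0041 -0.0007] q1,q6 [ 16.6 -93.5] F [ 0.3  -1.66  4.2 ] M [-0.254  0.057 -0.073] w 0.0138
tool delta units [ 0.079  0.023 -0.046]
ax units 5.8
level units [0.    0.055 0.023]
```

Call:
carry_out --pt "0.02 0 0 -1 0.06 0.02" --pt "0.02 0 0 -1 0.02 0.01" --pt "0.02 0 0 -1 0.02 0.01" --pt "0.02 0 0 -1 0.02 0.01"

```text
t: 10.4
eef_pos: [0.589, -0.0271, 0.2336]
ee_rot: [-2.79, 1.567, -2.269]
force: [-4.4, 1.3, 8.2]
width: 0.0137
```

```bash
python3 -c "
from h import *
st([.5865,-.0248,.230],80)"
```

```text
t 10.40 pos [ 0.589  -0.0271  0.2336] yaw(y) 119.87 tilt [-0.0026 -0.0031] q1,q6 [ 16.4 -76.6] F [-4.41  1.34  8.2 ] M [ 0.555  1.544 -0.158] w 0.0137
tool delta units [ 0.09   0.081 -0.025]
ax units 9.97
level units [-0.    -0.054  0.02 ]
```

Call:
carry_out --pt "0.02 0.04 -0.01 -0.5 -0.04 0.02" --pt "0.02 0 0 -1 0 0.0" --pt "0.02 0 0 -1 0 0.0"

```text
t: 10.7
eef_pos: [0.5887, -0.027, 0.2336]
ee_rot: [-1.478, 1.568, -0.775]
force: [-5.1, 2.7, 8.5]
width: 0.0136
```

```bash
python3 -c "
from h import *
st([.5875,-.0255,.230],80)"
```

```text
t 10.70 pos [ 0.5887 -0.027   0.2336] yaw(y) 130.29 tilt [ 0.0021 -0.0021] q1,q6 [ 16.5 -66.2] F [-5.11  2.67  8.53] M [ 0.875  1.809 -0.194] w 0.0136
tool delta units [0.091 0.05  0.001]
ax units 12.57
level units [0.    0.004 0.042]
```

Call:
carry_out --pt "0.01 0.06 0.0 0 0.0 0.04" --pt "0.02 0.03 0 0 0 0.0"

```text
t: 10.9
eef_pos: [0.5873, -0.0249, 0.2335]
ee_rot: [-1.002, 1.568, -0.298]
force: [-0.1, -2.5, 4.1]
width: 0.0136
```

```bash
python3 -c "
from h import *
st([.5875,-.0255,.230],80)"
```

```text
t 10.90 pos [ 0.5873 -0.0249  0.2335] yaw(y) 130.35 tilt [ 0.0027 -0.0008] q1,q6 [ 16.7 -66.4] F [-0.09 -2.53  4.14] M [-0.867 -0.078 -0.014] w 0.0136
tool delta units [ 0.088 -0.014 -0.007]
ax units 12.59
level units [0.    0.022 0.034]
```

Call:
carry_out --pt "0.02 -0.01 0 -1 0.02 0.03" --pt "0.02 0 0 -1 0.01 0.0" --pt "0.02 0 0 -1 0.01 0.0"

```text
t: 11.2
eef_pos: [0.5882, -0.0263, 0.2331]
ee_rot: [-2.026, 1.567, -1.109]
force: [-5.8, 3.4, 7.5]
width: 0.013
```

```bash
python3 -c "
from h import *
st([.5875,-.0255,.230],80)"
```

```text
t 11.20 pos [ 0.5882 -0.0263  0.2331] yaw(y) 142.50 tilt [ 0.0016 -0.0032] q1,q6 [ 16.6 -54.2] F [-5.83  3.41  7.46] M [ 1.214  2.201 -0.094] w 0.0130
tool delta units [0.077 0.026 0.005]
ax units 15.63
level units [-0.    -0.023  0.047]
```

```bash
cat > look.py <<'E'
from h import *
from station import cams
import sys
k=sys.argv[1]
O=[]
for n in("top","scene"):
    f=cams.grab_frame(n);np.savez(f"pics/{n}{k}.npz",**f)
    x0,y0=(357,172) if n=="top" else (297,230)
    O.append(cv2.resize(f["pixels"][y0:y0+66,x0:x0+66,::-1],None,fx=6,fy=6,interpolation=cv2.INTER_CUBIC))
cv2.imwrite(f"pics/look{k}.png",np.hstack(O))
E
python3 look.py 2
```

```text
(no output)
```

View pics/look2.png

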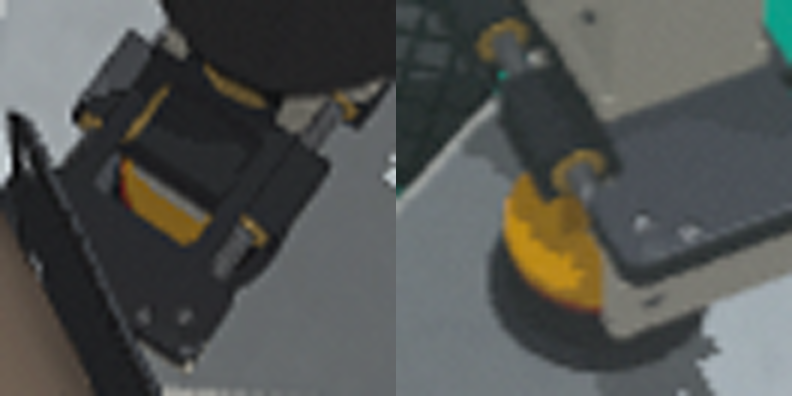

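Call:
carry_out --pt "0.02 0.03 0 -1 -0.02 0.04" --pt "0.02 0.01 0 -1 0 0.02" --pt "0.02 0.01 0 -1 0 0.02"

```text
t: 11.6
eef_pos: [0.5859, -0.0241, 0.229]
ee_rot: [1.49, 1.566, 2.617]
force: [0.1, -0.3, 9.1]
width: 0.0136
```

```bash
python3 -c "
from h import *
st([.5875,-.0255,.230],80)"
```

```text
t 11.60 pos [ 0.5859 -0.0241  0.229 ] yaw(y) 154.60 tilt [-0.0039  0.0023] q1,q6 [ 16.6 -41.9] F [ 0.09 -0.35  9.09] M [-0.217  0.022 -0.171] w 0.0136
tool delta units [-0.026 -0.051 -0.015]
ax units 18.65
level units [-0.     0.005 -0.064]
```

Call:
carry_out --pt "0.03 -0.02 0 0 0 -0.06" --pt "0.03 0 0 0 0 0"

```text
t: 11.8
eef_pos: [0.5862, -0.0242, 0.229]
ee_rot: [-0.584, 1.57, 0.544]
force: [-4.4, 0.9, 11.5]
width: 0.0137
```

```bash
python3 -c "
from h import *
st([.5875,-.0255,.230],80)"
```

```text
t 11.80 pos [ 0.5862 -0.0242  0.229 ] yaw(y) 154.65 tilt [0.0003 0.0002] q1,q6 [ 16.7 -42.1] F [-4.42  0.94 11.53] M [0.446 1.707 0.087] w 0.0137
tool delta units [-0.025 -0.043 -0.016]
ax units 18.66
level units [-0.     0.005  0.003]
```

Call:
carry_out --pt "0.015 -0.01 -0.02 -1 0 0" --pt "0.02 0 0 -1 0 0"

```text
t: 12.0
eef_pos: [0.5869, -0.0242, 0.2292]
ee_rot: [-0.876, 1.567, 0.393]
force: [-2.0, 0.4, 8.4]
width: 0.0134
```

```bash
python3 -c "
from h import *
st([.5875,-.0255,.230],80)"
```

```text
t 12.00 pos [ 0.5869 -0.0242  0.2292] yaw(y) 162.70 tilt [0.0032 0.0013] q1,q6 [ 16.7 -34. ] F [-1.99  0.38  8.37] M [ 0.344  1.206 -0.16 ] w 0.0134
tool delta units [-0.019 -0.024 -0.027]
ax units 20.67
level units [0.    0.032 0.038]
```

Call:
carry_out --pt "0.015 0 0 1 0.03 0.03" --pt "0.015 0 0 1 0 0" --pt "0.015 0 0 1 0 0" --pt "0.015 0 0 1 0 0"

```text
t: 12.4
eef_pos: [0.5872, -0.0234, 0.2288]
ee_rot: [-0.899, 1.568, 0.08]
force: [-2.8, 1.3, 6.5]
width: 0.0134
```

```bash
python3 -c "
from h import *
st([.587,-.0248,.230],80)"
```

```text
t 12.40 pos [ 0.5872 -0.0234  0.2288] yaw(y) 146.11 tilt [0.0024 0.0002] q1,q6 [ 16.8 -50.7] F [-2.83  1.31  6.45] M [0.242 0.875 0.092] w 0.0134
tool delta units [-0.031 -0.016 -0.031]
ax units 16.53
level units [0.    0.022 0.027]
```

Call:
carry_out --pt "0.015 0 -0.01 1 0.02 0.03" --pt "0.015 0 0 1 0 0" --pt "0.015 0 0 1 0 0" --pt "0.015 0 0 1 0 0"

```text
t: 12.8
eef_pos: [0.5871, -0.0233, 0.2282]
ee_rot: [-0.682, 1.569, 0.002]
force: [-3.4, -0.0, 6.9]
width: 0.0135
```

```bash
python3 -c "
from h import *
st([.587,-.0248,.230],80)"
```

```text
t 12.80 pos [ 0.5871 -0.0233  0.2282] yaw(y) 129.19 tilt [0.0015 0.    ] q1,q6 [ 16.8 -67.6] F [-3.39 -0.    6.95] M [-0.147  1.032  0.103] w 0.0135
tool delta units [-0.045 -0.027 -0.025]
ax units 12.3
level units [-0.     0.016  0.013]
```

Call:
carry_out --pt "0.015 0.005 -0.015 1 0.02 0.01" --pt "0.015 0 -0.005 1 0 0" --pt "0.015 0 0 1 0 0" --pt "0.015 0 0 1 0 0" --pt "0.015 0 0 1 0 0"

```text
t: 13.3
eef_pos: [0.5864, -0.024, 0.2275]
ee_rot: [-1.098, 1.568, -0.784]
force: [-2.5, -1.3, 5.5]
width: 0.0136
```

```bash
python3 -c "
from h import *
st([.587,-.0248,.230],80)"
```

```text
t 13.30 pos [ 0.5864 -0.024   0.2275] yaw(y) 108.01 tilt [ 0.0017 -0.0017] q1,q6 [ 16.8 -88.9] F [-2.46 -1.29  5.47] M [-0.09   0.778  0.053] w 0.0136
tool delta units [-0.062 -0.024  0.007]
ax units 7.0
level units [-0.     0.016  0.031]
```

Call:
carry_out --pt "0.015 0 0 1 0.02 0.03" --pt "0.015 0 0 1 0 0" --pt "0.015 0 0 1 0 0" --pt "0.015 0 0 1 0 0" --pt "0.015 0 0 1 0 0"

```text
t: 13.8
eef_pos: [0.5866, -0.0244, 0.2268]
ee_rot: [-0.619, 1.569, -0.675]
force: [-3.0, -0.4, 5.5]
width: 0.0135
```

```bash
python3 -c "
from h import *
st([.587,-.0248,.230],80)"
```

```text
t 13.80 pos [ 0.5866 -0.0244  0.2268] yaw(y) 86.82 tilt [ 0.0018 -0.0014] q1,q6 [  16.8 -110. ] F [-2.96 -0.43  5.53] M [0.029 0.647 0.095] w 0.0135
tool delta units [-0.079 -0.009  0.01 ]
ax units 1.7
level units [-0.     0.026  0.019]
```

Call:
carry_out --pt "0.015 0 -0.005 1 0.02 0.02" --pt "0.015 0 0 1 0 0" --pt "0.015 0 0 1 0 0" --pt "0.015 0 0 1 0 0" --pt "0.015 0 0 1 0 0"

```text
t: 14.3
eef_pos: [0.5869, -0.0248, 0.2261]
ee_rot: [0.027, 1.568, -0.399]
force: [-1.6, 0.3, 5.9]
width: 0.0138
```

```bash
python3 -c "
from h import *
st([.587,-.0248,.230],80)"
```

```text
t 14.30 pos [ 0.5869 -0.0248  0.2261] yaw(y) 65.64 tilt [ 0.0029 -0.0012] q1,q6 [  16.7 -131.1] F [-1.65  0.3   5.88] M [-0.088  0.629  0.106] w 0.0138
tool delta units [-0.097  0.     0.004]
ax units -3.59
level units [ 0.     0.045 -0.001]
```

Call:
carry_out --pt "0.012 0 0 1 0.04 0" --pt "0.012 0 0 1 0 0" --pt "0.012 0 0 1 0 0" --pt "0.012 0 0 1 0 0"

```text
t: 14.7
eef_pos: [0.5871, -0.0251, 0.2257]
ee_rot: [0.138, 1.569, -0.583]
force: [-1.6, -0.8, 5.7]
width: 0.0135
```

```bash
python3 -c "
from h import *
st([.587,-.0248,.230],80)"
```

```text
t 14.70 pos [ 0.5871 -0.0251  0.2257] yaw(y) 48.69 tilt [ 0.0019 -0.0012] q1,q6 [  16.7 -148. ] F [-1.6  -0.79  5.65] M [-0.189  0.463  0.131] w 0.0135
tool delta units [-0.108  0.004 -0.008]
ax units -7.83
level units [ 0.     0.032 -0.004]
```

Call:
carry_out --pt "0.01 0 0 1 0.02 0" --pt "0.01 0 0 1 0 0" --pt "0 0 0 0.5 0 0" --pt "0 0 0 0 0 0"

```text
t: 15.1
eef_pos: [0.5871, -0.0255, 0.2257]
ee_rot: [0.106, 1.569, -0.803]
force: [-0.6, 0.4, 2.4]
width: 0.0135
```

```bash
python3 -c "
from h import *
st([.587,-.0248,.230],80)"
```

```text
t 15.10 pos [ 0.5871 -0.0255  0.2257] yaw(y) 37.89 tilt [ 0.0014 -0.0014] q1,q6 [  16.6 -158.8] F [-0.63  0.36  2.36] M [-0.195  0.208  0.044] w 0.0135
tool delta units [-0.107  0.007 -0.015]
ax units -10.53
level units [-0.     0.028 -0.003]
```

Call:
carry_out --pt "0 0 0 0 0 0" --pt "0 0 0 0 0 0" --pt "0 0 0 0 0 0" --pt "0 0 0 0 0 0" --hand 0.15

```text
t: 15.5
eef_pos: [0.5869, -0.025, 0.2242]
ee_rot: [-0.697, 1.57, -1.605]
force: [-0.4, -0.4, -0.2]
width: 0.0402
```

```bash
python3 -c "
from h import *
st([.587,-.0248,.228],80)"
```

```text
t 15.50 pos [ 0.5869 -0.025   0.2242] yaw(y) 37.96 tilt [-0.     -0.0008] q1,q6 [  16.7 -158.7] F [-0.45 -0.44 -0.24] M [-0.072 -0.191  0.023] w 0.0402
tool delta units [-0.095  0.005 -0.002]
ax units -10.51
level units [-0.     0.009  0.007]
```

Call:
carry_out --pt "-0.1 0 0 0 0 0" --pt "-0.05 0 0 0 0 0" --pt "0 0 0 0 0 0" --pt "0 0 0 0 0 0"

```text
t: 15.9
eef_pos: [0.5869, -0.0249, 0.2305]
ee_rot: [-1.01, 1.57, -1.918]
force: [-0.9, 0.1, 0.1]
width: 0.0714
```

```bash
python3 -c "
from h import *
st([.587,-.025,.230],-142)"; python3 look.py 3
```

```text
t 15.90 pos [ 0.5869 -0.0249  0.2305] yaw(y) 37.97 tilt [-0.0003 -0.0008] q1,q6 [  16.7 -158.7] F [-0.87  0.09  0.14] M [-0.002 -0.168  0.026] w 0.0714
tool delta units [0.013 0.    0.003]
ax units 44.99
level units [0.    0.006 0.01 ]
```

View pics/look3.png

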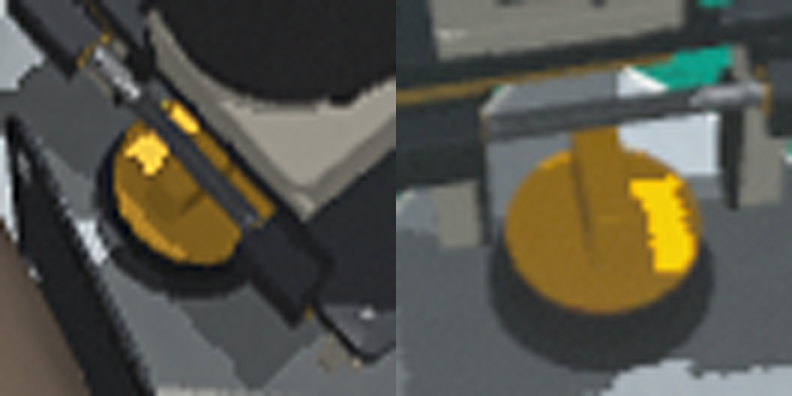

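The plug sits level and concentric on the neck, with the open fingers clear of the bar. Next I'll turn the open gripper a half turn around it to regain wrist range.

Call:
carry_out --pt "-0.015 0 0 -1 0 0" --pt "-0.015 0 0 -1 0 0" --pt "-0.015 0 0 -1 0 0" --pt "-0.015 0 0 -1 0 0" --pt "-0.015 0 0 -1 0 0"

```text
t: 16.5
eef_pos: [0.5866, -0.0249, 0.2331]
ee_rot: [-1.928, 1.57, -2.475]
force: [-0.1, -0.2, -0.8]
width: 0.0746
```

```bash
python3 -c "
from h import *
st([.587,-.025,.230],-142)"
```

```text
t 16.50 pos [ 0.5866 -0.0249  0.2331] yaw(y) 58.66 tilt [-0.001  -0.0008] q1,q6 [  16.7 -138. ] F [-0.1  -0.2  -0.77] M [-0.044 -0.128  0.01 ] w 0.0746
tool delta units [0.078 0.003 0.009]
ax units -39.83
level units [ 0.    -0.006  0.017]
```

No drift, so the compensation isn't needed.

Call:
carry_out --pt "0 0 0 -1 0 0" --pt "0 0 0 -1 0 0" --pt "0 0 0 -1 0 0" --pt "0 0 0 -1 0 0" --pt "0 0 0 -1 0 0"

```text
t: 17.0
eef_pos: [0.5864, -0.025, 0.2329]
ee_rot: [-2.437, 1.569, -2.62]
force: [0.5, 0.1, -0.3]
width: 0.0747
```

Call:
carry_out --pt "0 0 0 -1 0 0" --pt "0 0 0 -1 0 0" --pt "0 0 0 -1 0 0" --pt "0 0 0 -1 0 0" --pt "0 0 0 -1 0 0"

```text
t: 17.5
eef_pos: [0.5861, -0.025, 0.2325]
ee_rot: [-2.957, 1.569, -2.776]
force: [0.2, 0.1, 0.1]
width: 0.0744
```

```bash
python3 -c "
from h import *
st([.587,-.025,.230],-142)"
```

```text
t 17.50 pos [ 0.5861 -0.025   0.2325] yaw(y) 100.37 tilt [-0.0019 -0.0007] q1,q6 [ 16.6 -96.3] F [0.22 0.09 0.07] M [ 0.054 -0.172  0.048] w 0.0744
tool delta units [ 0.063 -0.003  0.022]
ax units -29.41
level units [ 0.    -0.029  0.005]
```

Call:
carry_out --pt "0 0 0.02 -1 -0.03 0" --pt "0 0 0 -1 0 0" --pt "0 0 0 -1 0 0" --pt "0 0 0 -1 0 0" --pt "0 0 0 -1 0 0"

```text
t: 18.0
eef_pos: [0.5867, -0.0249, 0.2321]
ee_rot: [-3.037, 1.57, -2.492]
force: [0.6, -0.2, -0.3]
width: 0.0741
```

Call:
carry_out --pt "0 0 0 -1 0 0" --pt "0 0 0 -1 0 0" --pt "0 0 0 -1 0 0" --pt "0 0 0 -1 0 0" --pt "0 0 0 -1 0 0"

```text
t: 18.5
eef_pos: [0.5864, -0.025, 0.2318]
ee_rot: [2.562, 1.57, -2.812]
force: [1.9, -0.5, -0.1]
width: 0.0742
```

Call:
carry_out --pt "0 0 0 -1 0 0" --pt "0 0 0 -1 0 0" --pt "0 0 0 -1 0 0" --pt "0 0 0 -1 0 0" --pt "0 0 0 -1 0 0"

```text
t: 19.0
eef_pos: [0.5861, -0.025, 0.2314]
ee_rot: [2.067, 1.569, -2.943]
force: [0.4, 0.7, -0.5]
width: 0.0748
```

```bash
python3 -c "
from h import *
st([.587,-.025,.230],-142)"
```

```text
t 19.00 pos [ 0.5861 -0.025   0.2314] yaw(y) 162.94 tilt [-0.0016 -0.0003] q1,q6 [ 16.6 -33.7] F [ 0.4   0.69 -0.49] M [ 0.095 -0.046  0.021] w 0.0748
tool delta units [ 0.034 -0.021  0.007]
ax units -13.77
level units [ 0.    -0.011 -0.021]
```

Call:
carry_out --pt "0 -0.02 0 -1 -0.01 -0.02" --pt "0 0 0 -1 0 0" --pt "0 0 0 -1 0 0" --pt "0 0 0 -1 0 0" --pt "0 0 0 -1 0 0"

```text
t: 19.5
eef_pos: [0.5866, -0.0253, 0.231]
ee_rot: [1.517, 1.57, -3.129]
force: [-0.7, -0.4, 0.6]
width: 0.0749
```

Call:
carry_out --pt "0 0 0 -1 0 0" --pt "0 0 0 -1 0 0" --pt "0 0 0 -1 0 0" --pt "0 0 0 -1 0 0" --pt "0 0 0 -1 0 0"

```text
t: 20.0
eef_pos: [0.5864, -0.0253, 0.2306]
ee_rot: [1.141, 1.57, -3.141]
force: [0.2, 0.1, 0.1]
width: 0.0742
```

Call:
carry_out --pt "0 0 0 -1 0 0" --pt "0 0 0 -1 0 0" --pt "0 0 0 -1 0 0" --pt "0 0 0 -0.4 0 0" --pt "0 0 0 0 0 0"

```text
t: 20.5
eef_pos: [0.5861, -0.0254, 0.2302]
ee_rot: [0.884, 1.569, 3.134]
force: [0.4, 0.5, 0.2]
width: 0.0748
```

```bash
python3 -c "
from h import *
st([.5871,-.0252,.226],-142)"
```

```text
t 20.50 pos [ 0.5861 -0.0254  0.2302] yaw(y) -141.05 tilt [-0.0018  0.    ] q1,q6 [16.6 22.4] F [0.4  0.54 0.21] M [ 0.047 -0.012 -0.012] w 0.0748
tool delta units [ 0.105 -0.022 -0.013]
ax units 0.24
level units [ 0.     0.016 -0.02 ]
```

Call:
carry_out --pt "0.06 -0.02 -0.01 0.24 0.02 -0.02" --pt "0.02 0 0 0 0 0" --pt "0 0 0 0 0 0"

```text
t: 20.8
eef_pos: [0.5869, -0.0252, 0.2266]
ee_rot: [2.897, 1.571, -1.156]
force: [-0.3, 0.3, -0.0]
width: 0.0745
```

Call:
carry_out --pt "0 0 0 0 0 0" --pt "0 0 0 0 0 0" --pt "0 0 0 0 0 0" --pt "0 0 0 0 0 0" --pt "0 0 0 0 0 0" --hand 1 --newtons 50

```text
t: 21.3
eef_pos: [0.5869, -0.0252, 0.2265]
ee_rot: [2.489, 1.571, -1.565]
force: [-0.6, -0.3, -1.2]
width: 0.0401
```

Call:
carry_out --pt "0 0 0 0 0 0" --pt "0 0 0 0 0 0" --pt "0 0 0 0 0 0"

```text
t: 21.6
eef_pos: [0.5869, -0.0252, 0.2266]
ee_rot: [2.822, 1.571, -1.232]
force: [0.2, 0.9, -1.1]
width: 0.0164
```

```bash
python3 -c "
from h import *
st([.5871,-.0252,.226],-142)"
```

```text
t 21.60 pos [ 0.5869 -0.0252  0.2266] yaw(y) -142.27 tilt [ 0.0001 -0.0003] q1,q6 [16.6 21.1] F [ 0.17  0.88 -1.12] M [ 0.033 -0.011 -0.03 ] w 0.0164
tool delta units [ 0.015 -0.003 -0.003]
ax units -0.07
level units [-0.    -0.004 -0.001]
```

Call:
carry_out --pt "0 0 0 0 0 0" --pt "0 0 0 0 0 0"

```text
t: 21.8
eef_pos: [0.5868, -0.0253, 0.2266]
ee_rot: [2.287, 1.57, -1.767]
force: [-0.8, 0.0, 1.1]
width: 0.0135
```

Call:
carry_out --pt "0.008 0 0 1 0 0" --pt "0.008 0 0 1 0 0" --pt "0.008 0 0 1 0 0"

```text
t: 22.1
eef_pos: [0.5867, -0.0254, 0.2262]
ee_rot: [2.751, 1.57, -1.518]
force: [-1.4, 0.9, 1.6]
width: 0.0138
```

```bash
python3 -c "
from h import *
st([.5871,-.0252,.226],-142)"
```

```text
t 22.10 pos [ 0.5867 -0.0254  0.2262] yaw(y) -154.61 tilt [ 0.     -0.0007] q1,q6 [16.6  8.8] F [-1.41  0.9   1.62] M [-0.007  0.414  0.089] w 0.0138
tool delta units [ 0.005 -0.011  0.002]
ax units -3.15
level units [ 0.    -0.01  -0.004]
```

Call:
carry_out --pt "0.006 0 0 1 0 0" --pt "0.006 0 0 1 0 0" --pt "0.006 0 0 1 0 0" --pt "0.006 0 0 1 0 0"

```text
t: 22.5
eef_pos: [0.5865, -0.0261, 0.2259]
ee_rot: [2.943, 1.569, -1.617]
force: [0.4, -0.5, -0.2]
width: 0.0137
```

```bash
python3 -c "
from h import *
st([.5871,-.0252,.226],-142)"
```

```text
t 22.50 pos [ 0.5865 -0.0261  0.2259] yaw(y) -171.26 tilt [-0.0001 -0.0018] q1,q6 [16.6 -7.9] F [ 0.41 -0.47 -0.16] M [-0.083  0.22   0.102] w 0.0137
tool delta units [-0.003 -0.019  0.019]
ax units -7.32
level units [-0.    -0.025 -0.005]
```

Call:
carry_out --pt "0.006 -0.01 0.01 1 -0.02 0" --pt "0.006 0 0 1 0 0"

```text
t: 22.7
eef_pos: [0.5864, -0.0261, 0.2256]
ee_rot: [2.489, 1.569, -2.216]
force: [-0.7, -0.1, 1.6]
width: 0.0137
```

```bash
python3 -c "
from h import *
st([.5871,-.0252,.226],-142)"
```

```text
t 22.70 pos [ 0.5864 -0.0261  0.2256] yaw(y) -179.58 tilt [-0.0009 -0.0012] q1,q6 [ 16.6 -16.2] F [-0.7  -0.14  1.62] M [-0.089  0.228  0.138] w 0.0137
tool delta units [-0.01  -0.018  0.023]
ax units -9.4
level units [-0.    -0.017 -0.013]
```

Call:
carry_out --pt "0.006 0 0 1 0 0" --pt "0.006 0 0 1 0 0"

```text
t: 22.9
eef_pos: [0.5862, -0.0263, 0.2253]
ee_rot: [2.648, 1.569, -2.202]
force: [-1.2, 0.4, 1.2]
width: 0.0137
```

```bash
python3 -c "
from h import *
st([.5871,-.0252,.226],-142)"; python3 look.py 4
```

```text
t 22.90 pos [ 0.5862 -0.0263  0.2253] yaw(y) 172.10 tilt [-0.0012 -0.0016] q1,q6 [ 16.6 -24.5] F [-1.19  0.43  1.16] M [0.131 0.268 0.17 ] w 0.0137
tool delta units [-0.017 -0.019  0.032]
ax units -11.47
level units [-0.    -0.025 -0.014]
```

View pics/look4.png

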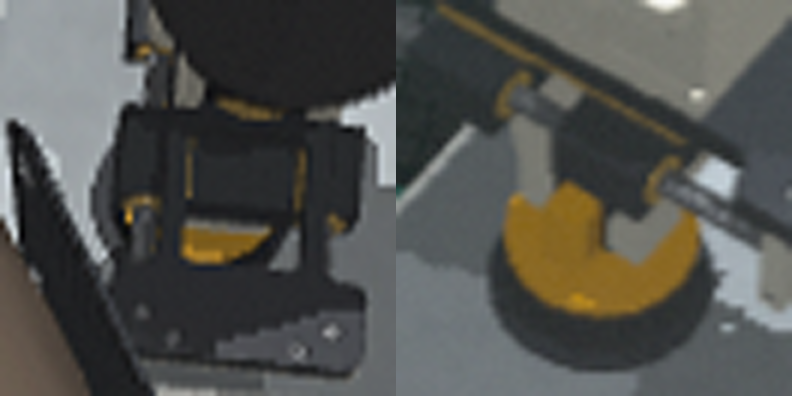

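Call:
carry_out --pt "0.006 0 0 1 -0.02 -0.01"

```text
t: 23.1
eef_pos: [0.5861, -0.0264, 0.2252]
ee_rot: [2.816, 1.57, -2.1]
force: [-1.6, -0.5, 1.7]
width: 0.0139
```

```bash
python3 -c "
from h import *
st([.5871,-.0252,.226],-142)"
```

```text
t 23.10 pos [ 0.5861 -0.0264  0.2252] yaw(y) 168.31 tilt [-0.0003 -0.0005] q1,q6 [ 16.5 -28.2] F [-1.59 -0.5   1.74] M [0.132 0.359 0.179] w 0.0139
tool delta units [-0.019 -0.018  0.034]
ax units -12.42
level units [-0.    -0.007 -0.003]
```

Call:
carry_out --pt "0.006 0 0 1 0 0"

```text
t: 23.2
eef_pos: [0.586, -0.0264, 0.2251]
ee_rot: [2.731, 1.57, -2.255]
force: [-0.7, 0.1, 1.8]
width: 0.0141
```

```bash
python3 -c "
from h import *
st([.5871,-.0252,.226],-142)"
```

```text
t 23.20 pos [ 0.586  -0.0264  0.2251] yaw(y) 164.31 tilt [-0.0004 -0.0005] q1,q6 [ 16.5 -32.2] F [-0.68  0.06  1.76] M [0.159 0.384 0.236] w 0.0141
tool delta units [-0.022 -0.019  0.036]
ax units -13.42
level units [-0.    -0.008 -0.004]
```

Call:
carry_out --pt "0.004 0 0 1 0 0"

```text
t: 23.3
eef_pos: [0.5859, -0.0264, 0.225]
ee_rot: [2.687, 1.57, -2.369]
force: [-1.7, 0.6, 1.3]
width: 0.0138
```

```bash
python3 -c "
from h import *
st([.5871,-.0252,.226],-142)"
```

```text
t 23.30 pos [ 0.5859 -0.0264  0.225 ] yaw(y) 160.31 tilt [-0.0005 -0.0005] q1,q6 [ 16.5 -36.2] F [-1.7   0.65  1.29] M [0.117 0.238 0.224] w 0.0138
tool delta units [-0.026 -0.019  0.038]
ax units -14.42
level units [-0.    -0.01  -0.005]
```

Call:
carry_out --pt "0.004 0 0 1 0 0"

```text
t: 23.4
eef_pos: [0.5858, -0.0264, 0.2248]
ee_rot: [2.708, 1.57, -2.418]
force: [-1.1, -0.3, 1.6]
width: 0.0139
```

```bash
python3 -c "
from h import *
st([.5871,-.0252,.226],-142)"
```

```text
t 23.40 pos [ 0.5858 -0.0264  0.2248] yaw(y) 156.31 tilt [-0.0007 -0.0006] q1,q6 [ 16.5 -40.2] F [-1.08 -0.33  1.58] M [0.07  0.249 0.297] w 0.0139
tool delta units [-0.029 -0.018  0.04 ]
ax units -15.42
level units [-0.    -0.012 -0.006]
```

Call:
carry_out --pt "0 0 0 0.6 0 0"

```text
t: 23.5
eef_pos: [0.5857, -0.0263, 0.2248]
ee_rot: [2.624, 1.57, -2.543]
force: [-1.3, 0.9, -0.4]
width: 0.0137
```

```bash
python3 -c "
from h import *
st([.5871,-.0252,.226],-142)"
```

```text
t 23.50 pos [ 0.5857 -0.0263  0.2248] yaw(y) 153.92 tilt [-0.0009 -0.0006] q1,q6 [ 16.5 -42.6] F [-1.32  0.9  -0.36] M [-0.012  0.028  0.323] w 0.0137
tool delta units [-0.031 -0.02   0.041]
ax units -16.02
level units [-0.    -0.014 -0.008]
```

Torque has risen smoothly to 0.32 N m with no jump, at an estimated 164° past the drop (home is 150°). I'll stop here and release.

Call:
carry_out --pt "0 0 0 0 0 0" --pt "0 0 0 0 0 0"

```text
t: 23.7
eef_pos: [0.5857, -0.0263, 0.2248]
ee_rot: [2.715, 1.57, -2.448]
force: [-0.8, -0.0, 0.2]
width: 0.0137
```

Call:
carry_out --pt "-0.01 0 0 0 0 0" --pt "-0.01 0 0 0 0 0" --pt "-0.01 0 0 0 0 0" --pt "-0.01 0 0 0 0 0" --hand 0.3

```text
t: 24.1
eef_pos: [0.586, -0.0262, 0.2264]
ee_rot: [2.666, 1.57, -2.494]
force: [-0.5, 0.2, -0.4]
width: 0.0402
```

```bash
python3 -c "
from h import *
st([.5871,-.0252,.226],-142)"; python3 look.py 5
```

```text
t 24.10 pos [ 0.586  -0.0262  0.2264] yaw(y) 154.36 tilt [-0.0005 -0.0004] q1,q6 [ 16.5 -42.2] F [-0.51  0.2  -0.42] M [ 0.06  -0.049 -0.024] w 0.0402
tool delta units [ 0.011 -0.015  0.035]
ax units -15.91
level units [-0.    -0.008 -0.004]
```

View pics/look5.png

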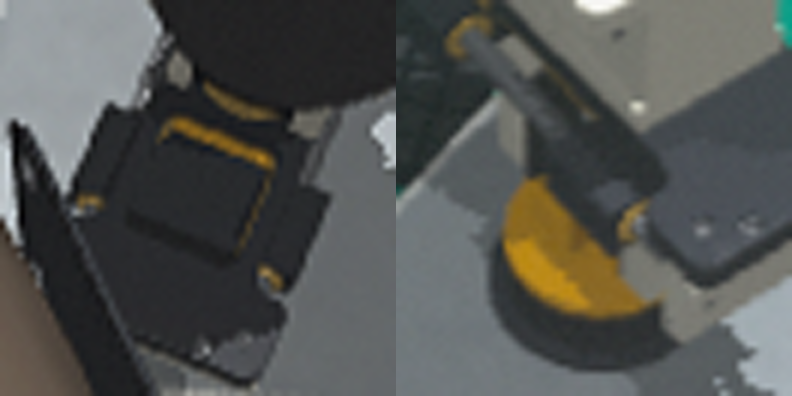

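Lifting straight up, then backing away to look.

Call:
carry_out --pt "-0.3 0 0 0 0 0" --pt "-0.6 0 0 0 0 0" --pt "-0.9 0 0 0 0 0" --pt "-0.9 0 0 0 0 0" --pt "-0.9 0 0 0 0 0"

```text
t: 24.7
eef_pos: [0.5836, -0.0266, 0.3729]
ee_rot: [2.246, 1.561, -2.914]
force: [0.1, 0.0, 0.4]
width: 0.0613
```

```bash
python3 -c "
from h import *
st([.55,.15,.36],150)"
```

```text
t 24.70 pos [ 0.5836 -0.0266  0.3729] yaw(y) 154.36 tilt [-0.01   -0.0023] q1,q6 [ 16.5 -42.2] F [0.13 0.01 0.44] M [ 0.12  -0.278 -0.037] w 0.0613
tool delta units [0.322 2.665 3.619]
ax units 1.09
level units [ 0.    -0.091 -0.114]
```

Call:
carry_out --pt "0 0.55 0.75 0 0 -0.1" --pt "0 0.55 0.75 0 0 0" --pt "0 0.55 0.75 0 0 0" --pt "0 0.55 0.75 0 0 0" --pt "0 0.55 0.75 0 0 0"

```text
t: 25.2
eef_pos: [0.5514, 0.1572, 0.3857]
ee_rot: [-1.285, 1.557, -0.169]
force: [1.1, 0.1, 0.4]
width: 0.0615
```

```bash
python3 - <<'E'
from h import *
from fit import *
from station import cams
O=[]
for n in("top","scene"):
    f=cams.grab_frame(n);np.savez(f"pics/{n}6.npz",**f);cv2.imwrite(f"pics/{n}6.png",f["pixels"][:,:,::-1])
    x0,y0=(357,172) if n=="top" else (297,230)
    O.append(cv2.resize(f["pixels"][y0:y0+66,x0:x0+66,::-1],None,fx=6,fy=6,interpolation=cv2.INTER_CUBIC))
cv2.imwrite("pics/look6.png",np.hstack(O)); st()
E
```

```text
t 25.30 pos [0.5512 0.1595 0.3852] yaw(y) 154.14 tilt [ 0.0126 -0.0018] q1,q6 [ 36.  -61.9] F [ 0.01 -0.71 -0.17] M [ 0.048 -0.019  0.012] w 0.0609
level units [0.    0.055 0.173]
```

View pics/look6.png

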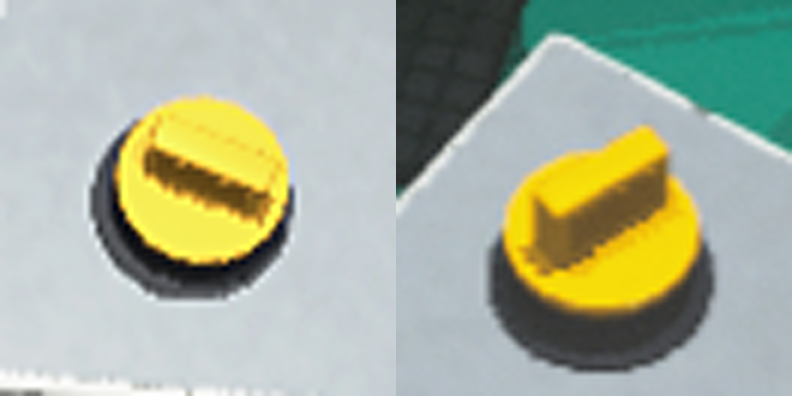

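View pics/scene6.png

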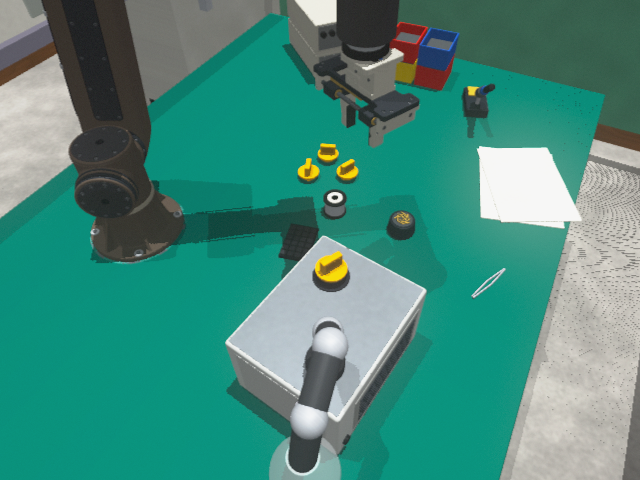

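```bash
python3 - <<'E'
from fit import *
for n,box,rc in(("top",(370,185,412,222),(.5835,-.0243)),("scene",(310,248,352,290),(.5872,-.0245))):
    f=dict(np.load(f"pics/{n}6.npz"));P=arc(f,box,0,0,0)[2:-2]
    for z in(.211,.213,.215,.217,.219):
        c,r,X=fitc(f,P,z,.0305,list(rc));print(n,z,((c-rc)*1e3).round(1),(r.std()*1e3).round(2))
E
```

```text
top 0.211 [ 1.5 -1.4] 0.56
top 0.213 [ 1.  -1.1] 0.55
top 0.215 [ 0.4 -0.8] 0.55
top 0.217 [-0.2 -0.5] 0.55
top 0.219 [-0.7 -0.2] 0.54
scene 0.211 [-1.6  2.9] 0.66
scene 0.213 [-1.   1.6] 0.65
scene 0.215 [-0.3  0.4] 0.65
scene 0.217 [ 0.3 -0.8] 0.64
scene 0.219 [ 0.9 -2. ] 0.64
```

```bash
python3 -c "
from station import arm
print(arm.job_done())"
```

```text
the job is handed in; nothing more can be done
None
```

The yellow plug farthest from the base (about 0.67 m out) is screwed onto the open inlet, and the job is handed in at about 25 s of the 64 s allowed. I put the plug squarely on the inlet and turned it backward about 70°, until the tool dropped about 4.5 mm. I then screwed it forward, with one half-turn regrasp because the wrist was running out of range, let go and backed away.

**What the last checks showed:**
- **Turning:** the plug went down 12 mm a turn. It stopped at about 164° past the drop, where home is 150° and the hard stop 180°; that figure is good to about 15° either way.
- **Torque:** it rose smoothly to 0.32 N m with no jump. That is slightly over your 0.3 N m figure and under 0.5.
- **Pressing:** vertical force peaked at about 24 N at first contact and stayed under 12 N in the later readings. The tool stayed within about 0.3° of vertical.
- **Pictures:** the plug looks level and centred, and the other things on the bench appear to be where they were.

**What disagreed or stayed uncertain:**
- The drop felt was about 4.5 mm at the tool, not 6 mm. The height difference between the two thread tracks did come out at 6 mm.
- My height fit from the pictures put the flange underside at about 215 mm, against 213 mm expected. The same method read about 2–3 mm too high before insertion, so I took it as consistent with the plug being home.
- The two cameras disagreed by 3–4 mm in x, so I did the final centring by feel.

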